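# Stow the parts of a dismantled belt conveyor

### The job

The practice conveyor has been taken apart: stow its parts. Stack all the rollers as a pyramid on the yellow V cradle, the three heavy steel ones in the grooves as the bottom row and the green plastic ones saddled in the gaps above them (two gaps, then one on top if there is a third), every roller straight along the grooves and centred with its ends flush with the others. Put the loose fittings (motor, bearing, sensor, whichever are there) into the blue bin, each on the bin's floor and not on top of another; do not touch or shift the signal lamp, the power supply or the emergency-stop box.

Things in the scene. Friction and masses are not known exactly. Their poses are not given: they have to be found in the camera images.
- cradle: fixed cradle: aluminium plate 276 x 120 mm with two yellow zigzag strips forming three 45-degree V grooves at x = -85, 0, +85 mm. Origin under the plate's centre, on the bench; x across the grooves, y along them. Strips 24 mm wide at y = -40 and +40 mm, ridges 38 mm high; free finger room between the strips. Rollers lie along cradle y; 25 mm free between neighbours
- bottom0 (a point): point fixed to the cradle: centre of a roller lying in groove 0 (cradle x = -85 mm, 44 mm high)
- bottom1 (a point): point fixed to the cradle: centre of a roller lying in groove 1 (cradle x = 0 mm, 44 mm high)
- bottom2 (a point): point fixed to the cradle: centre of a roller lying in groove 2 (cradle x = 85 mm, 44 mm high)
- middle0 (a point): point fixed to the cradle: centre of a roller saddled in the gap between the rollers at bottom0 and bottom1 (86 mm high)
- middle1 (a point): point fixed to the cradle: centre of a roller saddled in the gap between the rollers at bottom1 and bottom2 (86 mm high)
- top (a point): point fixed to the cradle: centre of a roller saddled in the gap between the rollers at middle0 and middle1 (129 mm high)
- rails: fixed: two straight aluminium stop rails on the bench, 20 mm wide, 15 mm high, 450 mm long, along y, centred 175 mm in front of and behind the origin (x = -175 and +175 mm); they keep rollers from rolling away. All rollers and fittings start between them
- bin: fixed open blue plastic bin, outside 280 x 180 x 75 mm high, walls and floor 5 mm (rims and ribs stick out 7 mm more). Origin at the centre of its underside on the bench, x along its long side, z up
- steel0: steel conveyor roller (bare grey metal with black end bands), about 0.55 kg, 60 mm diameter, 110 mm long, origin at the middle of its axis, its own y along the axis (x and z turn as it rolls). It starts lying on the bench, axis within about 10 degrees of world y
- steel1: steel conveyor roller (bare grey metal with black end bands), about 0.55 kg, 60 mm diameter, 110 mm long, origin at the middle of its axis, its own y along the axis (x and z turn as it rolls). It starts lying on the bench, axis within about 10 degrees of world y
- steel2: steel conveyor roller (bare grey metal with black end bands), about 0.55 kg, 60 mm diameter, 110 mm long, origin at the middle of its axis, its own y along the axis (x and z turn as it rolls). It starts lying on the bench, axis within about 10 degrees of world y
- green0: plastic conveyor roller (green with black end bands), about 0.25 kg, 60 mm diameter, 110 mm long, origin at the middle of its axis, its own y along the axis (x and z turn as it rolls). It starts lying on the bench, axis within about 10 degrees of world y. One to three green rollers are there; the state gives None from the start for an absent one
- green1: plastic conveyor roller (green with black end bands), about 0.25 kg, 60 mm diameter, 110 mm long, origin at the middle of its axis, its own y along the axis (x and z turn as it rolls). It starts lying on the bench, axis within about 10 degrees of world y. One to three green rollers are there; the state gives None from the start for an absent one
- green2: plastic conveyor roller (green with black end bands), about 0.25 kg, 60 mm diameter, 110 mm long, origin at the middle of its axis, its own y along the axis (x and z turn as it rolls). It starts lying on the bench, axis within about 10 degrees of world y. One to three green rollers are there; the state gives None from the start for an absent one
- motor: drive motor, black square body with aluminium ends, 57 wide (x) x 76 long x 57 high mm and a 10 mm shaft 20 mm longer at +y (y from -48 to +48 mm in all), about 0.6 kg, origin under its middle, z up, long side along its own y. May be absent (None from the start)
- bearing: red pillow-block bearing: foot 36 (x) x 112 (y) x 14 (z) mm, on it a round housing 56 mm in diameter, 30 mm thick along x, top at 60 mm, about 0.45 kg, origin under the middle of the foot, z up. May be absent (None from the start)
- sensor: orange light sensor, body 24 (x) x 60 (y) mm on a steel foot plate 40 x 80 x 5 mm, 54 mm high in all, about 0.2 kg, origin under the middle of the plate, z up. May be absent (None from the start). Two or three of motor, bearing and sensor are there
- motor_mid (a point): middle of the motor, 28.5 mm above its origin along its z
- bearing_mid (a point): middle of the bearing, 30 mm above its origin along its z
- sensor_mid (a point): middle of the sensor, 27 mm above its origin along its z
- lamp: bystander: amber signal lamp on a white foot 90 mm across, 214 mm tall, loose, origin under its middle
- psu: bystander: black power supply brick 85 x 190 x 46 mm (long side along its y), loose, origin under its middle
- estop: bystander: yellow emergency-stop box 75 x 75 mm with a red mushroom button, 84 mm high, loose, origin under its middle
There are look-alikes about, which are no part of the job. What is shaped like the green0 but purple is not meant. What is shaped like the steel0 but purple is not meant.

How it is judged:
By the outcome, as a careful person would: the job done as asked, in the order asked, and still so for the second after the job is handed in, with the robot touching nothing.
Of green0, green1, green2 only 1 to 3 are there at a start; the rules pass over those that are not, and their reading is None.
Of motor, bearing, sensor only 2 to 3 are there at a start; the rules pass over those that are not, and their reading is None.
At some moment in a run one of motor, bearing, sensor may be knocked a few centimetres aside while the robot is not near it.
Once in a run the grip may slacken for a moment while it holds something.
It also fails if it takes over 210 s, if anything falls off the work surface, if the arm or the gripper's body presses on something with over 40 N, if the wrist force passes 120 N, or if a joint passes its speed limit or range.

### The arm

A 6-joint arm with a two-finger parallel gripper is mounted at the origin on the work surface. World frame = base frame: x ahead of the robot, y to its left, z up, the work surface at z = 0. Lengths are in m, angles in rad, forces in N, time in s.
With the tool pointing down it reaches from about 0.425 to 0.95 m from the base axis. Payload 3.5 kg.
Tool frame: the origin (TCP) lies on the centre line of the jaws, within the pads' length; the fingertips stand 19 mm ahead of it and the grasp point (between the pads) is the TCP; z points along the fingers, y is the line along which they close (so a half turn about z gives the same grasp; the last joint's range is limited). The gripper opens to 85 mm and grips with 20 to 120 N. Pads are 22 mm wide; open, the fingers measure 114 mm over their backs; the gripper's body (76 mm by 85 mm) begins 54 mm behind the grasp point. The pads swing forward as they close: fully open they stand 13 mm farther back than shut.
Start: joints at [1.185, 0.286, 1.577, -0, 1.279, -0.15], TCP at [0.158, 0.656, 0.25] pointing down, gripper open.
Joint ranges: [-2.77, 2.77], [-0.9, 2.22], [0.21, 2.48], [-1.53, 4.67], [0.24, 2.81], [-2.84, 2.84]. Speed limits (rad/s): [2.79, 2.79, 3.14, 3.14, 3.14, 3.14].

### API

Orientations are given as a unit quaternion [x, y, z, w].
In Python, from plant import ctrl, imaging gives the robot as it stands. The module is installed in compiled form; this text tells all that it offers.
- The arm moves only by the shell command python3 -m handwheel 'ROWS' [OPENING] [FORCE]. ROWS is JSON, one flat list of numbers, 6 for each row, row after row: the shift along the world's x, y, z in units of 150 mm (1.0 is 150 mm), then the turn, a rotation vector about the world's x, y, z in units of 90 degrees (1.0 is 90 degrees). In form: [tx, ty, tz, rx, ry, rz, tx, ty, tz, rx, ry, rz, ...]. A call has 1 to 5 rows; each row shifts and turns the commanded pose from where the row before left it; what a row does not reach is not made up. A row lasts 1/12 s, in which the tool goes at most 41.7 mm and 7.16 degrees, less where a joint would pass 70% of its speed; a pose out of reach is approached as far as the arm can. A call with a number of a shift or a turn outside -1 to 1 is refused whole. A call with a gripper value outside its range is refused whole. OPENING is the opening, from 0 (shut) to 1 (fully open), set as the call begins (- or left out, the last holds). The fingers move at their own pace and stop on an object; FORCE is the grip in N (left out, the last holds). Time passes only in rows, so rows that do not move let the fingers close. It gives the time, the measured TCP pose, the force, the opening and the grip force at its end, in the units of the state.
- ctrl.get_state(): the state, without advancing time (a new reading comes with each control period).
- imaging.read_camera(name): name is "scene" or "side" or "wrist"; returns (picture, depth): 480x640x3 uint8, blue, green, red; 480x640 float32, m along the optical axis (not along the pixel's ray), 0 where there is no reading.
- imaging.get_calibration(name): a dict with "fovy" (degrees; the focal length in pixels is half the picture's height over the tangent of half this angle, whatever the lens; pixels are square), "cx", "cy" (the principal point, pixels), "R" (3x3) and "t" (3): a world point X has camera coordinates R X + t. Camera axes: x right, y down, z forward; pixel columns grow to the right and rows downward; lengths in m; the calibration is good to about 2 mm. A picture is of the moment at which its call begins: read the wrist's pose just before it. get_calibration takes no time and is no camera call; for the wrist camera it gives the pose at the moment of the call.
- ctrl.sign_off(): hands the job in; it is judged then, once.
The state is a dict: "time": time; "qpos": joint angles; "dq": joint speeds; "joint_efforts": joint torques, N m; "eef_pos": TCP position; "tcp_rot": TCP orientation; "contact_force": force on the tool from outside, world axes, zero at the start; "wrist_torque": the same for the moment, N m; "opening": opening from 0.0 (shut) to 1.0 (fully open); "finger_force": force on a finger pad.
Only numpy, scipy, OpenCV 4.12 (cv2) and the standard library are available. Lean on these libraries where they do the work, as an engineer would, in place of code of your own. Each camera call takes 0.05 s, during which the arm holds its last target. There are 200 camera calls.

## Working session

There is one attempt and no reset: what is moved stays moved. The work goes in short steps, Python scripts to look and compute and a shell command to move; the robot and the scene stay as the last step left them, time stands still between calls to the robot, and variables do not carry over. Pictures are saved under pics/ and viewed, at most 14 in all, crops included, and the job is handed in when it is done.

```bash
ls; mkdir -p pics
cat > h.py <<'E'
import numpy as np, cv2
from plant import ctrl, imaging
def cloud(name):
    c=imaging.get_calibration(name); p,d=imaging.read_camera(name)
    f=240/np.tan(np.radians(c["fovy"])/2); v,u=np.mgrid[0:480,0:640]
    P=np.stack([(u-c["cx"])/f*d,(v-c["cy"])/f*d,d],-1)
    R=np.array(c["R"]);t=np.array(c["t"])
    W=(P-t)@R; W[d<=0]=np.nan
    return p,d,W
E
python3 - <<'E'
from h import *
print(ctrl.get_state())
for n in("scene","side"):
    c=imaging.get_calibration(n);print(c)
    p,d,W=cloud(n);cv2.imwrite(f"pics/{n}0.png",p);np.savez(f"{n}0.npz",p=p,W=W)
E
```

```text
pics
{'time': 0.0, 'qpos': array([ 1.18500871e+00,  2.87177080e-01,  1.57817290e+00, -1.45055386e-05,
        1.27858107e+00, -1.49995383e-01]), 'dq': array([ 0.00119647,  0.00083234, -0.00113726,  0.00030615,  0.00052424,
        0.00043795]), 'joint_efforts': array([ 5.00148271e-04, -4.05993104e+01, -2.92614752e+01, -1.75523628e-04,
        5.90275842e-03, -8.05053986e-06]), 'eef_pos': array([0.15742931, 0.65576042, 0.24894172]), 'tcp_rot': array([ 1.17621029e-01,  9.93057867e-01, -1.12933215e-03, -3.02790104e-04]), 'contact_force': array([ 1.16815384, -0.46300891, -0.98914268]), 'wrist_torque': array([ 0.03156235,  0.02127469, -0.03990274]), 'finger_force': 0.0, 'opening': 0.9963233794581601}
{'fovy': 46.950086195113656, 'cx': 322.60453845851924, 'cy': 238.21869789045638, 'R': array([[ 0.51277466,  0.85849459, -0.00701346],
       [ 0.66852815, -0.40440736, -0.62411922],
       [-0.53863927,  0.31534382, -0.78129764]]), 't': array([-0.2556953 , -0.29205159,  1.45954338])}
{'fovy': 51.131958767936155, 'cx': 320.1287401361197, 'cy': 238.2434131547399, 'R': array([[ 0.97212019, -0.23324872,  0.02402869],
       [-0.11938592, -0.58054287, -0.80542968],
       [ 0.20181513,  0.78010577, -0.59220406]]), 't': array([-0.48400901,  0.12968453,  0.94935929])}
```

View pics/scene0.png

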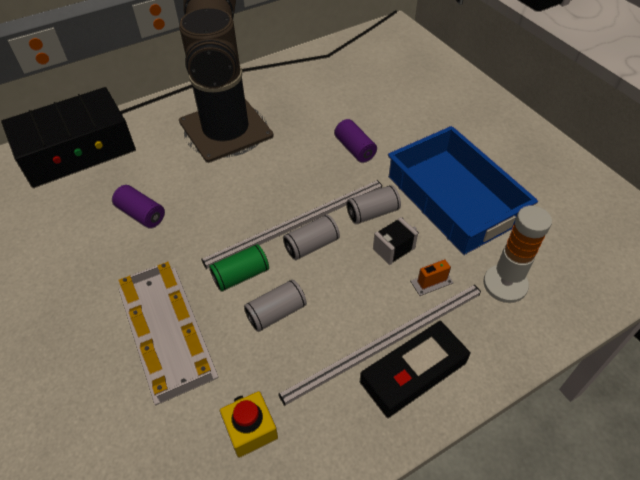

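View pics/side0.png

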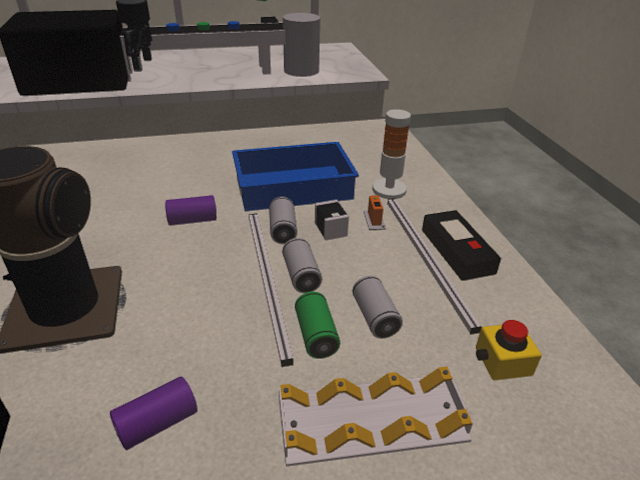

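The scene shows three steel rollers (scene px (374,204), (312,236), (275,305)), one green roller (239,267), the motor (396,241) and the sensor (433,276). There is no bearing. The look-alikes are two purple rollers at (138,206) and (355,140), outside the rails. They are not meant, because the rollers I want are bare grey or green and lie between the rails.

Run:
```python
import numpy as np, cv2
from scipy.ndimage import label
from scipy.optimize import least_squares
from h import *
P=[];C=[];S=[]
for i,n in enumerate(("scene","side")):
    z=np.load(n+"0.npz");W=z["W"].reshape(-1,3);c=z["p"].reshape(-1,3)
    m=np.isfinite(W).all(1)&(W[:,0]>.2)&(W[:,0]<1.1)&(abs(W[:,1])<.85)&(W[:,2]<.3)
    P.append(W[m]);C.append(c[m]);S.append(np.full(m.sum(),i))
    b=m&(W[:,2]<.006)&(W[:,2]>-.02); print(n,"bench z",np.median(W[b][:,2]))
P=np.vstack(P);C=np.vstack(C);S=np.hstack(S)
m=P[:,2]>.02;Q=P[m];K=C[m];S=S[m]
g=np.zeros((500,900),np.uint8);ij=((Q[:,:2]-[.1,-.9])/.004).astype(int);g[ij[:,0],ij[:,1]]=1
L,n=label(g,np.ones((3,3)));l=L[ij[:,0],ij[:,1]]
for k in range(1,n+1):
    s=l==k
    if s.sum()<120: continue
    q=Q[s];(cx,cy),wh,a=cv2.minAreaRect((q[:,:2]*1000).astype(np.float32))
    print(k,s.sum(),"med",np.median(q,0).round(3),"rect",round(cx),round(cy),np.round(wh),round(a,1),"zmax",np.percentile(q[:,2],99).round(3),"bgr",np.median(K[s],0))
    if np.percentile(q[:,2],99)<.07 and q[:,1].min()>-.4 and s.sum()>300:
        def res(p):
            d=np.array([-np.sin(p[2]),np.cos(p[2])]);w=q[:,:2]-p[:2]
            return np.hypot(w@[d[1],-d[0]],q[:,2]-.03)-.03
        r=least_squares(res,[cx/1e3,cy/1e3,0],loss="soft_l1",f_scale=.002)
        d=np.array([-np.sin(r.x[2]),np.cos(r.x[2])]);a=q[:,:2]@d;lo,hi=np.percentile(a,[.5,99.5])
        c=r.x[:2]+d*((lo+hi)/2-r.x[:2]@d)
        print("   cyl c",c.round(4),"yaw deg",np.degrees(r.x[2]).round(1),"len",(hi-lo).round(3),"res",np.median(abs(res(r.x))).round(4))
# cradle yellow
hsv=cv2.cvtColor(C[None].astype(np.uint8),cv2.COLOR_BGR2HSV)[0]
y=(abs(hsv[:,0].astype(int)-23)<6)&(hsv[:,1]>150)&(P[:,1]<-.1)&(P[:,0]<.75)&(P[:,2]>.003)
q=P[y];np.save("yel.npy",q);print(len(q),cv2.minAreaRect((q[:,:2]*1000).astype(np.float32)))
print(q.min(0),q.max(0))
```

```text
scene bench z -0.0018485914156958977
side bench z -0.0010045803525639805
1 1540 med [ 0.218 -0.293  0.048] rect 212 -280 [44. 63.] 18.5 zmax 0.06 bgr [83. 37. 70.]
   cyl c [ 0.2095 -0.2782] yaw deg -66.5 len 0.044 res 0.0013
2 1969 med [0.256 0.228 0.048] rect 252 240 [106.  60.] 3.9 zmax 0.06 bgr [81. 35. 69.]
   cyl c [0.2517 0.2473] yaw deg -89.4 len 0.103 res 0.002
3 1387 med [ 0.37  -0.358  0.032] rect 374 -345 [106.  39.] 83.6 zmax 0.04 bgr [ 34. 101. 137.]
   cyl c [ 0.3996 -0.347 ] yaw deg -4.6 len 0.104 res 0.0094
4 10191 med [0.513 0.345 0.053] rect 509 352 [298. 201.] 0.2 zmax 0.076 bgr [63. 35. 22.]
5 2278 med [0.454 0.147 0.05 ] rect 449 161 [118.  63.] 82.5 zmax 0.06 bgr [ 94.  96. 105.]
   cyl c [0.4465 0.1614] yaw deg -7.1 len 0.112 res 0.002
6 3544 med [ 0.454 -0.184  0.052] rect 451 -173 [114.  64.] 89.5 zmax 0.06 bgr [42. 91. 35.]
   cyl c [ 0.4491 -0.1731] yaw deg -0.5 len 0.111 res 0.0016
7 808 med [ 0.45  -0.393  0.031] rect 449 -391 [26. 51.] 85.0 zmax 0.041 bgr [ 32.  92. 130.]
8 2812 med [ 0.462 -0.018  0.051] rect 458 -5 [ 62. 116.] 1.3 zmax 0.06 bgr [ 94. 
[... 839 characters left out ...]
.0 zmax 0.04 bgr [ 34.  89. 121.]
16 842 med [0.672 0.151 0.049] rect 670 158 [69. 28.] 83.9 zmax 0.055 bgr [ 9.5 45.  82. ]
   cyl c [0.6518 0.1651] yaw deg -15.7 len 0.063 res 0.004
17 4808 med [ 0.75  -0.307  0.054] rect 746 -298 [77. 92.] 85.2 zmax 0.084 bgr [ 23.  71. 135.]
18 4168 med [0.756 0.266 0.153] rect 753 285 [62. 62.] 25.6 zmax 0.214 bgr [62. 70. 77.]
19 7783 med [ 0.814 -0.007  0.044] rect 813 5 [ 89. 194.] 3.1 zmax 0.048 bgr [19. 21. 27.]
   cyl c [0.8129 0.0052] yaw deg 3.0 len 0.188 res 0.0099
8381 ((555.3216552734375, -344.5112609863281), (411.3803405761719, 166.55506896972656), 9.567646026611328)
[ 0.35524028 -0.41782633  0.00302508] [ 0.74997691 -0.22820393  0.05924165]
```

```bash
for i in 1 2 3; do python3 -m handwheel '[0.13,-0.22,0,0,0,-0.062,0.13,-0.22,0,0,0,-0.062,0.13,-0.22,0,0,0,-0.062,0.13,-0.22,0,0,0,-0.062,0.13,-0.22,0,0,0,-0.062]' 1 80; done
python3 -m handwheel '[0,0,0,0,0,0]'
cat > st.py <<'E'
import sys
from h import *
def show(t=None):
    s=ctrl.get_state();x,y,z,w=s["tcp_rot"]
    from scipy.spatial.transform import Rotation as Ro
    R=Ro.from_quat(s["tcp_rot"]).as_matrix();th=np.degrees(np.arctan2(R[1,1],R[0,1]))
    th=(th+90)%180-90
    print("t",round(s["time"],2),"tcp",s["eef_pos"].round(4),"th",th.round(2),"tilt",R[:,2].round(4),"F",s["contact_force"].round(1),"open",round(s["opening"],3),"ff",round(float(s["finger_force"]),1))
    if t: # x y z th
        d=(np.array(t[:3])-s["eef_pos"])/.15
        from math import degrees
        # tilt correction rotvec (world) to bring tool z to -Z
        c=np.cross(R[:,2],[0,0,-1])*(180/np.pi)/90
        print("to go units",d.round(3),"rot",c.round(3)[:2],"rz",round((t[3]-th)/90,4))
if __name__=="__main__": show([float(a) for a in sys.argv[1:]])
E
python3 st.py 0.4465 0.1614 0.15 -7.1
```

```text
time: 0.52
eef_pos: [0.2554, 0.4895, 0.2496]
tcp_rot: [0.355, 0.935, -0.001, -0.0]
contact_force: [0.1, 0.1, 0.2]
opening: 1.001
finger_force: 0.0
time: 0.93
eef_pos: [0.3529, 0.3245, 0.25]
tcp_rot: [0.57, 0.821, -0.0, -0.0]
contact_force: [0.8, -0.2, -0.4]
opening: 1.002
finger_force: 0.0
time: 1.35
eef_pos: [0.4504, 0.1595, 0.25]
tcp_rot: [0.752, 0.659, -0.0, -0.0]
contact_force: [1.2, 0.1, -0.4]
opening: 1.004
finger_force: 0.0
time: 1.43
eef_pos: [0.4526, 0.1565, 0.2502]
tcp_rot: [0.753, 0.658, -0.0, 0.001]
contact_force: [-0.4, -0.2, 0.1]
opening: 0.999
finger_force: 0.0
t 1.43 tcp [0.4526 0.1565 0.2502] th -7.76 tilt [ 0.0011 -0.0024 -1.    ] F [-0.4 -0.2  0.1] open 0.999 ff 0.0
to go units [-0.041  0.033 -0.668] rot [0.001 0.001] rz 0.0073
```

```bash
python3 -m handwheel '[0,0,0,0,0,0,0,0,0,0,0,0]' >/dev/null; python3 st.py 0.4465 0.1614 0.15 -7.1
cat >> h.py <<'E'
from scipy.optimize import least_squares
def cyl(W,x0,y0,z0,r=.055,zmin=None):
    "roller fit: seeds x0,y0, axis height z0; returns centre, yaw"
    Q=W.reshape(-1,3); Q=Q[np.isfinite(Q).all(1)]
    zmin=z0-.005 if zmin is None else zmin
    q=Q[(np.hypot(Q[:,0]-x0,Q[:,1]-y0)<.075)&(abs(Q[:,0]-x0)<.04)&(Q[:,2]>zmin)&(Q[:,2]<z0+.036)]
    def res(p):
        d=np.array([-np.sin(p[2]),np.cos(p[2])]);w=q[:,:2]-p[:2]
        return np.hypot(w@[d[1],-d[0]],q[:,2]-p[3])-.03
    x=least_squares(res,[x0,y0,0,z0],loss="soft_l1",f_scale=.002).x
    d=np.array([-np.sin(x[2]),np.cos(x[2])]);a=q[:,:2]@d;lo,hi=np.percentile(a,[.7,99.3])
    c=x[:2]+d*((lo+hi)/2-x[:2]@d)
    print(len(q),"centre",c.round(4),"z",x[3].round(4),"yaw",np.degrees(x[2]).round(2),"len",(hi-lo).round(4),"res",np.median(abs(res(x))).round(4))
E
python3 - <<'E'
from h import *
p,d,W=cloud("wrist");cv2.imwrite("pics/w0.png",p)
cyl(W,.4465,.1614,.03)
for n in("scene","side"):
    W=np.load(n+"0.npz")["W"]
    for a in((.4465,.1614),(.4565,-.0058),(.5683,-.1523),(.4491,-.1731)): cyl(W,*a,.03)
E
```

```text
t 1.6 tcp [0.4497 0.1615 0.2498] th -7.2 tilt [-1.3e-03  4.0e-04 -1.0e+00] F [ 0.5  0.2 -0.8] open 1.0 ff 0.0
to go units [-0.021 -0.    -0.665] rot [-0.    -0.001] rz 0.0011
7395 centre [0.4472 0.1658] z 0.0296 yaw -7.06 len 0.109 res 0.0004
1226 centre [0.4471 0.1615] z 0.0271 yaw -6.98 len 0.1107 res 0.0014
1378 centre [ 0.4567 -0.0059] z 0.0273 yaw 1.52 len 0.1101 res 0.0012
1708 centre [ 0.5683 -0.1519] z 0.0276 yaw 2.11 len 0.1099 res 0.0011
1511 centre [ 0.4492 -0.1728] z 0.0275 yaw -0.65 len 0.11 res 0.0011
951 centre [0.4475 0.161 ] z 0.0277 yaw -7.21 len 0.1127 res 0.0011
1325 centre [ 0.4573 -0.0059] z 0.0279 yaw 1.39 len 0.1117 res 0.001
1726 centre [ 0.5686 -0.1525] z 0.0281 yaw 2.38 len 0.1104 res 0.0009
1907 centre [ 0.4495 -0.1733] z 0.0281 yaw -0.38 len 0.1104 res 0.0008
```

View pics/w0.png

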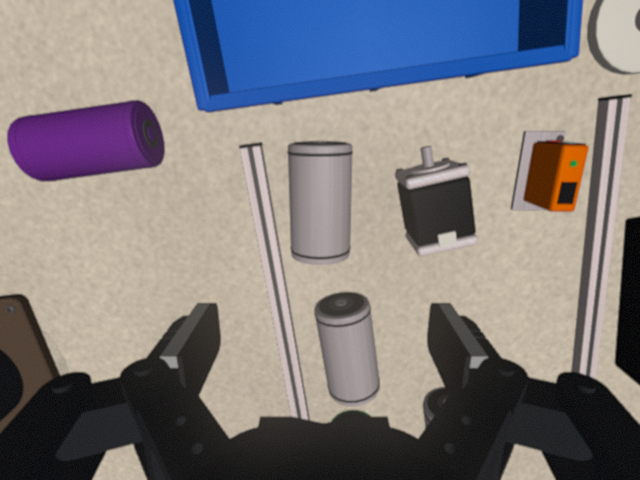

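```bash
python3 -m handwheel '[-0.01,0.005,-0.27,0,0,0,-0.01,0.005,-0.27,0,0,0,0,0,-0.27,0,0,0,0,0,-0.27,0,0,0,0,0,-0.2,0,0,0]' | tail -4
python3 -m handwheel '[0,0,-0.1,0,0,0,0,0,-0.08,0,0,0,0,0,0,0,0,0,0,0,0,0,0,0,0,0,0,0,0,0]'|tail -4;  python3 st.py 0.447 0.162 0.03 -7.1
python3 -m handwheel '[0,0,0,0,0,0,0,0,0,0,0,0,0,0,0,0,0,0,0,0,0,0,0,0,0,0,0,0,0,0]' 0.3 80 |tail -4
python3 -m handwheel '[0,0,0,0,0,0,0,0,0,0,0,0,0,0,0,0,0,0,0,0,0,0,0,0,0,0,0,0,0,0]' |tail -4
python3 -m handwheel '[0,0,0.2,0,0,0,0,0,0.2,0,0,0,0,0,0.2,0,0,0,0,0,0,0,0,0,0,0,0,0,0,0]' |tail -4; python3 st.py  0.4098 -0.3476 0.15 -5
python3 - <<'E'
from h import *
s=ctrl.get_state()["eef_pos"]
for n in("scene","side"): cyl(cloud(n)[2],s[0],s[1],s[2])
E
```

```text
tcp_rot: [0.749, 0.663, -0.001, -0.001]
contact_force: [0.1, -0.7, 0.1]
opening: 0.997
finger_force: 0.0
tcp_rot: [0.75, 0.662, 0.001, 0.0]
contact_force: [0.2, 0.1, -0.2]
opening: 1.0
finger_force: 0.0
t 2.48 tcp [0.4475 0.1638 0.0323] th -7.1 tilt [ 1.6e-03  3.0e-04 -1.0e+00] F [ 0.2  0.1 -0.2] open 1.0 ff 0.0
to go units [-0.004 -0.012 -0.015] rot [-0.     0.001] rz -0.0
tcp_rot: [0.75, 0.661, 0.001, 0.0]
contact_force: [-1.7, 1.5, 6.0]
opening: 0.678
finger_force: 85.8
tcp_rot: [0.75, 0.661, 0.001, 0.0]
contact_force: [-2.0, 0.0, 4.4]
opening: 0.681
finger_force: 85.8
tcp_rot: [0.75, 0.661, 0.001, 0.001]
contact_force: [-1.1, -0.0, -5.9]
opening: 0.677
finger_force: 90.7
t 3.73 tcp [0.4478 0.1629 0.1225] th -7.21 tilt [ 3.6e-03  5.0e-04 -1.0e+00] F [-1.1 -0.  -5.9] open 0.677 ff 90.7
to go units [-0.254 -3.403  0.183] rot [-0.     0.002] rz 0.0246
954 centre [0.448  0.1614] z 0.117 yaw -7.11 len 0.1111 res 0.0016
1055 centre [0.4471 0.1563] z 0.1155 yaw -7.24 len 0.1037 res 0.0012
```

```bash
python3 -m handwheel '[0,-0.2262,0.04,0,0,0,0,-0.2262,0.04,0,0,0,0,-0.2262,0.04,0,0,0,0,-0.2262,0.04,0,0,0,0,-0.2262,0.04,0,0,0]' | tail -2
python3 -m handwheel '[0,-0.2262,0,0,0,0,0,-0.2262,0,0,0,0,0,-0.2262,0,0,0,0,0,-0.2262,0,0,0,0,0,-0.2262,0,0,0,0]' | tail -2
python3 -m handwheel '[-0.051,-0.2262,0,0,0,0.006,-0.051,-0.2262,0,0,0,0.006,-0.051,-0.2262,0,0,0,0.006,-0.051,-0.2262,0,0,0,0.006,-0.051,-0.2262,0,0,0,0]' | tail -2
python3 -m handwheel '[0,0,0,0,0,0,0,0,0,0,0,0]'|tail -2;  python3 st.py 0.4098 -0.3476 0.0475 -5
python3 - <<'E'
from h import *
s=ctrl.get_state()["eef_pos"]
for n in("scene","side"):
    p,d,W=cloud(n); cyl(W,s[0],s[1],s[2]); cv2.imwrite(f"pics/{n}1.png",p)
    # cradle: ridge blocks per camera
    Q=np.load(n+"0.npz");W=Q["W"];hsv=cv2.cvtColor(Q["p"],cv2.COLOR_BGR2HSV)
    m=(abs(hsv[...,0].astype(int)-20)<8)&(hsv[...,1]>130)&(W[...,2]>.027)
    for b in((.372,-.347),(.449,-.391),(.456,-.311),(.534,-.399),(.541,-.319),(.614,-.365)):
        k=m&(abs(W[...,0]-b[0])<.03)&(abs(W[...,1]-b[1])<(.033 if .4<b[0]<.6 else .09))
        r=cv2.minAreaRect((W[k][:,:2]*1000).astype(np.float32));print(n,np.round(r[0],1),np.round(r[1],1),round(r[2],1))
E
```

```text
opening: 0.674
finger_force: 90.3
opening: 0.672
finger_force: 90.3
opening: 0.678
finger_force: 90.2
opening: 0.675
finger_force: 90.2
t 5.25 tcp [ 0.4072 -0.3466  0.1483] th -5.26 tilt [-0.0034  0.0045 -1.    ] F [-1.2  0.9 -5.5] open 0.675 ff 90.2
to go units [ 0.018 -0.007 -0.672] rot [-0.003 -0.002] rz 0.0029
1358 centre [ 0.4079 -0.3457] z 0.1426 yaw -5.34 len 0.1103 res 0.001
scene [ 372.8 -344.6] [103.1  28.1] 85.0
scene [ 450.2 -391.2] [23.8 34.8] 84.4
scene [ 457.5 -311.4] [23.2 36.9] 84.6
scene [ 534.9 -398.1] [23.6 33.9] 85.4
scene [ 542.3 -318.6] [23.2 36.2] 85.8
scene [ 616.9 -365. ] [103.6  24.7] 85.8
2795 centre [ 0.4065 -0.3646] z 0.1434 yaw -5.07 len 0.0739 res 0.0009
side [ 372.3 -344.1] [105.8  25.9] 85.2
side [ 447.6 -391.2] [25.5 34.9] 83.6
side [ 455.1 -311.4] [26.6 34.5] 86.2
side [ 532.6 -398.6] [25.3 33.2] 85.5
side [ 538.6 -318.6] [25.9 34.9] 85.0
side [ 614.  -364.4] [105.8  27.6] 84.8
```

```bash
python3 -m handwheel '[0.01,-0.007,-0.2,0,0,0,0.01,-0.006,-0.2,0,0,0.002,0,0,-0.2,0,0,0,0,0,-0.03,0,0,0,0,0,0,0,0,0]' | tail -3
python3 -m handwheel '[0,0,-0.02,0,0,0,0,0,-0.01,0,0,0,0,0,0,0,0,0]'|tail -4;  python3 st.py 0.4103 -0.3476 0.0477 -5
python3 - <<'E'
from h import *
s=ctrl.get_state()["eef_pos"]
for n in("scene","side"):cyl(cloud(n)[2],s[0],s[1],s[2])
E
```

```text
contact_force: [-0.1, 0.6, -5.9]
opening: 0.675
finger_force: 89.8
tcp_rot: [0.736, 0.677, -0.0, 0.002]
contact_force: [0.3, -0.1, -5.0]
opening: 0.675
finger_force: 90.0
t 6.02 tcp [ 0.4129 -0.3489  0.0542] th -4.85 tilt [ 0.0022 -0.0027 -1.    ] F [ 0.3 -0.1 -5. ] open 0.675 ff 90.0
to go units [-0.018  0.009 -0.043] rot [0.002 0.001] rz -0.0017
1209 centre [ 0.414  -0.3482] z 0.0485 yaw -4.68 len 0.1105 res 0.0012
2386 centre [ 0.4118 -0.371 ] z 0.0494 yaw -4.61 len 0.0684 res 0.0009
```

```bash
python3 -m handwheel '[-0.014,0.004,-0.015,0,0,0,0,0,-0.01,0,0,0,0,0,0,0,0,0,0,0,0,0,0,0]' | tail -3
python3 st.py 0.4103 -0.3476 0.0477 -5
python3 -m handwheel '[0,0,-0.01,0,0,0,0,0,0,0,0,0,0,0,0,0,0,0]' | tail -3
python3 st.py 0.4103 -0.3476 0.0477 -5
python3 -m handwheel '[0,0,-0.007,0,0,0,0,0,0,0,0,0,0,0,0,0,0,0]' | tail -3
python3 st.py 0.4103 -0.3476 0.0477 -5
```

```text
contact_force: [-1.1, 0.9, -5.3]
opening: 0.675
finger_force: 90.0
t 6.45 tcp [ 0.4096 -0.3474  0.0484] th -4.88 tilt [-4.e-04  4.e-04 -1.e+00] F [-1.1  0.9 -5.3] open 0.675 ff 90.0
to go units [ 0.005 -0.002 -0.005] rot [-0. -0.] rz -0.0013
contact_force: [-3.2, 3.4, 3.8]
opening: 0.678
finger_force: 91.5
t 6.7 tcp [ 0.4096 -0.3475  0.0483] th -4.85 tilt [-0.0014  0.0011 -1.    ] F [-3.2  3.4  3.8] open 0.678 ff 91.5
to go units [ 0.004 -0.001 -0.004] rot [-0.001 -0.001] rz -0.0017
contact_force: [-5.3, 5.5, 8.2]
opening: 0.682
finger_force: 59.5
t 6.95 tcp [ 0.4097 -0.3476  0.0481] th -4.83 tilt [-0.0017  0.0012 -1.    ] F [-5.3  5.5  8.2] open 0.682 ff 59.5
to go units [ 0.004 -0.    -0.003] rot [-0.001 -0.001] rz -0.0019
```

```bash
python3 -m handwheel '[0,0,0.017,0,0,0,0,0,0,0,0,0,0,0,0,0,0,0,0,0,0,0,0,0]' 0.81 | tail -3
python3 -m handwheel '[0,0,0.05,0,0,0,0,0,0.2,0,0,0,0,0,0.23,0,0,0,0,0,0.23,0,0,0,0,0,0,0,0,0]' | tail -3
python3 - <<'E'
from h import *
for n in("scene","side"):cyl(cloud(n)[2],.41,-.348,.043)
E
python3 -m handwheel '[0.035,0.253,0,0,0,0.0078,0.035,0.253,0,0,0,0.0078,0.035,0.253,0,0,0,0.0078,0.035,0.253,0,0,0,0.0078,0.035,0.253,0,0,0,0.0078]' 1 | tail -3
python3 -m handwheel '[0.035,0.253,0,0,0,0.0078,0.035,0.253,0,0,0,0.0078,0.035,0.253,0,0,0,0.0078,0.035,0.253,0,0,0,0.0078,0,0,0,0,0,0]' | tail -3
python3 -m handwheel '[0,0,0,0,0,0]' | tail -3;python3 st.py 0.457 -0.0049 0.03 1.4
python3 - <<'E'
from h import *
cyl(cloud("scene")[2],.457,-.006,.03); cyl(cloud("side")[2],.457,-.006,.03);
W=cloud("scene")[2];cyl(W,.41,-.348,.043)
E
```

```text
contact_force: [-0.8, 0.7, 0.8]
opening: 0.807
finger_force: 0.0
contact_force: [1.3, -1.7, 1.0]
opening: 0.807
finger_force: 0.0
1688 centre [ 0.4092 -0.3468] z 0.0416 yaw -4.65 len 0.1097 res 0.0011
3168 centre [ 0.4091 -0.3488] z 0.0424 yaw -4.55 len 0.1099 res 0.0007
contact_force: [1.1, 0.3, 1.1]
opening: 0.995
finger_force: 0.0
contact_force: [-0.3, -0.5, -0.6]
opening: 1.004
finger_force: 0.0
contact_force: [-0.8, -0.1, -0.1]
opening: 1.0
finger_force: 0.0
t 8.72 tcp [ 0.456  -0.0039  0.1535] th 1.71 tilt [-3.1e-03  5.0e-04 -1.0e+00] F [-0.8 -0.1 -0.1] open 1.0 ff 0.0
to go units [ 0.007 -0.007 -0.823] rot [-0.    -0.002] rz -0.0034
1364 centre [ 0.4567 -0.0062] z 0.0272 yaw 1.21 len 0.1102 res 0.0012
1322 centre [ 0.4573 -0.0064] z 0.028 yaw 1.49 len 0.1107 res 0.001
1694 centre [ 0.4093 -0.3468] z 0.0417 yaw -4.5 len 0.1097 res 0.0011
```

```bash
python3 -m handwheel '[0.003,-0.006,-0.27,0,0,-0.003,0.003,-0.005,-0.27,0,0,0,0,0,-0.2,0,0,0,0,0,-0.08,0,0,0,0,0,0,0,0,0]' | tail -2
python3 -m handwheel '[0,0,0,0,0,0]' | tail -1;python3 st.py 0.457 -0.0059 0.032 1.4
python3 -m handwheel '[0,0,0,0,0,0,0,0,0,0,0,0,0,0,0,0,0,0,0,0,0,0,0,0,0,0,0,0,0,0]' 0.3 80 |tail -2
python3 -m handwheel '[0,0,0,0,0,0,0,0,0.2,0,0,0,0,0,0.2,0,0,0,0,0,0.2,0,0,0,0,0,0.2,0,0,0]' |tail -3
python3 -m handwheel '[0,0,0,0,0,0,0,0,0,0,0,0,0,0,0,0,0,0]' |tail -3; python3 st.py  0.4939 -0.355 0.15 -4.8
python3 - <<'E'
from h import *
s=ctrl.get_state()["eef_pos"]
for n in("scene","side"): cyl(cloud(n)[2],s[0],s[1],s[2])
E
```

```text
opening: 1.002
finger_force: 0.0
finger_force: 0.0
t 9.37 tcp [ 0.4575 -0.0088  0.0314] th 1.03 tilt [-2.e-03  4.e-04 -1.e+00] F [ 0.3 -0.6  0.8] open 0.997 ff 0.0
to go units [-0.003  0.019  0.004] rot [-0.    -0.001] rz 0.0041
opening: 0.677
finger_force: 86.1
contact_force: [0.9, -0.5, -5.4]
opening: 0.678
finger_force: 90.3
contact_force: [-0.5, -0.5, -6.3]
opening: 0.673
finger_force: 91.2
t 10.45 tcp [ 0.4564 -0.0072  0.1504] th 1.18 tilt [-2.9e-03  7.0e-04 -1.0e+00] F [-0.5 -0.5 -6.3] open 0.673 ff 91.2
to go units [ 2.500e-01 -2.319e+00 -2.000e-03] rot [-0.    -0.002] rz -0.0665
1084 centre [ 0.4564 -0.0045] z 0.1438 yaw 1.4 len 0.1105 res 0.0014
1295 centre [ 0.4573 -0.0137] z 0.1435 yaw 1.41 len 0.0938 res 0.0012
```

```bash
for i in 1 2; do python3 -m handwheel '[0.025,-0.233,0,0,0,-0.0068,0.025,-0.233,0,0,0,-0.0068,0.025,-0.233,0,0,0,-0.0068,0.025,-0.233,0,0,0,-0.0068,0.025,-0.233,0,0,0,-0.0068]' | tail -2; done
python3 -m handwheel '[0,0,0,0,0,0,0,0,-0.2,0,0,0,0,0,-0.2,0,0,0,0,0,-0.2,0,0,0,0,0,0,0,0,0]'|tail -3
python3 -m handwheel '[0,0,0,0,0,0,0,0,0,0,0,0]'|tail -3;  python3 st.py 0.4939 -0.355 0.0483 -4.7
python3 - <<'E'
from h import *
s=ctrl.get_state()["eef_pos"]
for n in("scene","side"): cyl(cloud(n)[2],s[0],s[1],s[2])
E
```

```text
opening: 0.678
finger_force: 91.0
opening: 0.676
finger_force: 91.0
contact_force: [-1.5, 2.3, -7.6]
opening: 0.672
finger_force: 90.7
contact_force: [0.8, -0.4, -6.5]
opening: 0.676
finger_force: 90.7
t 11.97 tcp [ 0.4957 -0.3571  0.0621] th -4.93 tilt [-3.e-04  3.e-04 -1.e+00] F [ 0.8 -0.4 -6.5] open 0.676 ff 90.7
to go units [-0.012  0.014 -0.092] rot [-0. -0.] rz 0.0026
1298 centre [ 0.4969 -0.3522] z 0.0556 yaw -4.46 len 0.1102 res 0.001
2242 centre [ 0.4971 -0.3593] z 0.0577 yaw -4.67 len 0.1016 res 0.001
```

```bash
python3 -m handwheel '[-0.016,-0.01,-0.04,0,0,0,0,0,-0.04,0,0,0,0,0,0,0,0,0,0,0,0,0,0,0]' | tail -3
python3 -m handwheel '[0,0,-0.012,0,0,0,0,0,0,0,0,0,0,0,0,0,0,0]' | tail -3
python3 st.py 0.4939 -0.355 0.0483 -4.7
python3 - <<'E'
from h import *
s=ctrl.get_state()["eef_pos"]
for n in("scene","side"): cyl(cloud(n)[2],s[0],s[1],s[2])
E
```

```text
contact_force: [-0.1, -0.1, -6.1]
opening: 0.675
finger_force: 90.8
contact_force: [-0.9, 0.7, -2.9]
opening: 0.673
finger_force: 90.8
t 12.65 tcp [ 0.4932 -0.3588  0.0488] th -4.94 tilt [ 1.e-04 -3.e-04 -1.e+00] F [-0.9  0.7 -2.9] open 0.673 ff 90.8
to go units [ 0.005  0.025 -0.003] rot [0. 0.] rz 0.0027
1278 centre [ 0.4945 -0.3539] z 0.0422 yaw -4.58 len 0.1104 res 0.0011
2186 centre [ 0.4938 -0.3607] z 0.043 yaw -4.63 len 0.1006 res 0.001
```

```bash
python3 -m handwheel '[0,0,0,0,0,0,0,0,0,0,0,0,0,0,0,0,0,0,0,0,0,0,0,0]' 0.81 | tail -3
python3 -m handwheel '[0,0,0.05,0,0,0,0,0,0.2,0,0,0,0,0,0.23,0,0,0,0,0,0.23,0,0,0,0,0,0,0,0,0]' | tail -3
python3 -m handwheel '[0.083,0.23,0,0,0,0.0132,0.083,0.23,0,0,0,0.0132,0.083,0.23,0,0,0,0.0132,0.083,0.23,0,0,0,0.0132,0.083,0.23,0,0,0,0.0132]' 1 | tail -1
python3 -m handwheel '[0.083,0.227,0,0,0,0.0132,0,0,0,0,0,0,0,0,0,0,0,0]' | tail -3
python3 st.py 0.5685 -0.1523 0.032 2.2
python3 - <<'E'
from h import *
for n in("scene","side"):
    W=cloud(n)[2];cyl(W,.5685,-.1523,.03);cyl(W,.494,-.354,.043); cyl(W,.41,-.348,.043)
E
```

```text
contact_force: [0.4, 0.0, -0.0]
opening: 0.811
finger_force: 0.0
contact_force: [1.3, -1.3, 1.0]
opening: 0.81
finger_force: 0.0
finger_force: 0.0
contact_force: [0.1, 0.2, -0.3]
opening: 1.002
finger_force: 0.0
t 14.17 tcp [ 0.5684 -0.1504  0.1554] th 2.39 tilt [ 9.e-04 -7.e-04 -1.e+00] F [ 0.1  0.2 -0.3] open 1.002 ff 0.0
to go units [ 0.001 -0.013 -0.823] rot [0.    0.001] rz -0.0022
1616 centre [ 0.5682 -0.1521] z 0.0276 yaw 2.23 len 0.1097 res 0.0011
1890 centre [ 0.4939 -0.3541] z 0.0418 yaw -4.23 len 0.1095 res 0.0011
1700 centre [ 0.4092 -0.3467] z 0.0417 yaw -4.83 len 0.1095 res 0.0011
1733 centre [ 0.5686 -0.1526] z 0.0281 yaw 2.44 len 0.1104 res 0.0009
3103 centre [ 0.4939 -0.3562] z 0.0423 yaw -4.29 len 0.1099 res 0.0008
3173 centre [ 0.4091 -0.3486] z 0.0424 yaw -4.53 len 0.1104 res 0.0007
```

```bash
python3 -m handwheel '[0.001,-0.01,-0.27,0,0,-0.002,0,-0.003,-0.27,0,0,0,0,0,-0.2,0,0,0,0,0,-0.08,0,0,0,0,0,0,0,0,0]' | tail -2
python3 -m handwheel '[0,0,0,0,0,0]' | tail -1;python3 st.py 0.5685 -0.1523 0.032 2.2
python3 -m handwheel '[0,0,0,0,0,0,0,0,0,0,0,0,0,0,0,0,0,0,0,0,0,0,0,0,0,0,0,0,0,0]' 0.3 80 |tail -2
python3 -m handwheel '[0,0,0,0,0,0,0,0,0.2,0,0,0,0,0,0.2,0,0,0,0,0,0.2,0,0,0,0,0,0.2,0,0,0]' |tail -3
python3 -m handwheel '[0,0,0,0,0,0,0,0,0,0,0,0,0,0,0,0,0,0]' |tail -3; python3 st.py  0.5786 -0.362 0.15 -4.7
python3 - <<'E'
from h import *
s=ctrl.get_state()["eef_pos"]
for n in("scene","side"): cyl(cloud(n)[2],s[0],s[1],s[2])
E
```

```text
opening: 1.001
finger_force: 0.0
finger_force: 0.0
t 14.77 tcp [ 0.5681 -0.1552  0.0322] th 1.92 tilt [ 2.e-04 -1.e-04 -1.e+00] F [ 1.2 -0.4  0.8] open 1.0 ff 0.0
to go units [ 0.003  0.019 -0.001] rot [0. 0.] rz 0.0032
opening: 0.68
finger_force: 86.6
contact_force: [0.3, 0.3, -5.0]
opening: 0.671
finger_force: 88.5
contact_force: [-0.3, 0.3, -5.1]
opening: 0.678
finger_force: 89.2
t 15.85 tcp [ 0.5666 -0.1533  0.1499] th 2.01 tilt [-0.0028  0.0013 -1.    ] F [-0.3  0.3 -5.1] open 0.678 ff 89.2
to go units [ 0.08  -1.391  0.   ] rot [-0.001 -0.002] rz -0.0746
1344 centre [ 0.5668 -0.1498] z 0.1424 yaw 2.44 len 0.1101 res 0.0011
1535 centre [ 0.5671 -0.1522] z 0.1422 yaw 2.15 len 0.1067 res 0.0013
```

```bash
for i in 1 2; do python3 -m handwheel '[0.012,-0.236,0,0,0,-0.0126,0.012,-0.236,0,0,0,-0.0126,0.012,-0.236,0,0,0,-0.0126]' | tail -2; done
python3 -m handwheel '[0,0,0,0,0,0,0,0,-0.2,0,0,0,0,0,-0.2,0,0,0,0,0,-0.2,0,0,0,0,0,0,0,0,0]'|tail -3
python3 -m handwheel '[0,0,0,0,0,0,0,0,0,0,0,0]'|tail -3;  python3 st.py 0.5786 -0.364 0.0485 -4.7
python3 - <<'E'
from h import *
s=ctrl.get_state()["eef_pos"]
for n in("scene","side"): cyl(cloud(n)[2],s[0],s[1],s[2])
E
```

```text
opening: 0.678
finger_force: 89.0
opening: 0.676
finger_force: 89.0
contact_force: [-1.1, -0.2, -5.0]
opening: 0.674
finger_force: 91.1
contact_force: [0.2, 0.3, -3.8]
opening: 0.672
finger_force: 91.2
t 17.03 tcp [ 0.5783 -0.3659  0.061 ] th -4.78 tilt [-0.0019  0.0013 -1.    ] F [ 0.2  0.3 -3.8] open 0.672 ff 91.2
to go units [ 0.002  0.013 -0.083] rot [-0.001 -0.001] rz 0.0009
1440 centre [ 0.5796 -0.3611] z 0.0543 yaw -3.82 len 0.1106 res 0.001
2142 centre [ 0.5793 -0.3736] z 0.0564 yaw -4.29 len 0.0905 res 0.0012
```

```bash
python3 -m handwheel '[-0.005,0,-0.04,0,0,-0.005,0,0,-0.035,0,0,0,0,0,0,0,0,0,0,0,0,0,0,0]' | tail -3
python3 -m handwheel '[0,0,-0.01,0,0,0,0,0,0,0,0,0,0,0,0,0,0,0]' | tail -3
python3 st.py 0.5786 -0.364 0.0485 -4.7
python3 - <<'E'
from h import *
s=ctrl.get_state()["eef_pos"]
for n in("scene","side"): cyl(cloud(n)[2],s[0],s[1],s[2])
E
```

```text
contact_force: [-0.6, -0.6, -4.7]
opening: 0.673
finger_force: 91.1
contact_force: [-0.2, -0.2, -4.3]
opening: 0.676
finger_force: 91.3
t 17.72 tcp [ 0.5781 -0.3665  0.0493] th -5.24 tilt [ 2.e-04 -3.e-04 -1.e+00] F [-0.2 -0.2 -4.3] open 0.676 ff 91.3
to go units [ 0.004  0.017 -0.005] rot [0. 0.] rz 0.006
1401 centre [ 0.5792 -0.3614] z 0.0425 yaw -4.44 len 0.1102 res 0.001
2091 centre [ 0.5785 -0.3731] z 0.0434 yaw -4.63 len 0.0911 res 0.0011
```

```bash
python3 -m handwheel '[0,0,-0.005,0,0,0,0,0,0,0,0,0]' | tail -3
python3 -m handwheel '[0,0,0,0,0,0,0,0,0,0,0,0,0,0,0,0,0,0,0,0,0,0,0,0]' 0.81 | tail -3
python3 -m handwheel '[0,0,0.05,0,0,0,0,0,0.2,0,0,0,0,0,0.23,0,0,0,0,0,0.23,0,0,0,0,0,0,0,0,0]' | tail -3
for i in 1 2; do python3 -m handwheel '[-0.143,0.215,0,0,0,0.0087,-0.143,0.215,0,0,0,0.0087,-0.143,0.215,0,0,0,0.0087]' 1 | tail -1; done
python3 -m handwheel '[0,0,0,0,0,0,0,0,0,0,0,0]' | tail -3
python3 st.py 0.4493 -0.173 0.032 -0.5
python3 - <<'E'
from h import *
for n in("scene","side"):
    W=cloud(n)[2];cyl(W,.4493,-.173,.03);cyl(W,.494,-.354,.043); cyl(W,.41,-.348,.043);cyl(W,.579,-.362,.043)
E
```

```text
contact_force: [-2.5, 1.0, 0.6]
opening: 0.671
finger_force: 91.7
contact_force: [-0.3, -0.8, -0.1]
opening: 0.81
finger_force: 0.0
contact_force: [0.3, -1.2, 0.8]
opening: 0.809
finger_force: 0.0
finger_force: 0.0
finger_force: 0.0
contact_force: [0.8, -0.5, 1.1]
opening: 1.003
finger_force: 0.0
t 19.4 tcp [ 0.4483 -0.1714  0.1549] th -0.45 tilt [ 5.e-04 -4.e-04 -1.e+00] F [ 0.8 -0.5  1.1] open 1.003 ff 0.0
to go units [ 0.006 -0.011 -0.819] rot [0. 0.] rz -0.0006
1512 centre [ 0.4493 -0.1728] z 0.0274 yaw -0.39 len 0.11 res 0.0011
1902 centre [ 0.494  -0.3541] z 0.0417 yaw -4.56 len 0.1097 res 0.0011
1697 centre [ 0.4092 -0.3469] z 0.0416 yaw -4.54 len 0.1099 res 0.0012
2129 centre [ 0.5785 -0.3618] z 0.042 yaw -4.45 len 0.1097 res 0.001
1907 centre [ 0.4495 -0.1735] z 0.0282 yaw -0.34 len 0.1103 res 0.0008
3088 centre [ 0.4938 -0.3562] z 0.0423 yaw -4.36 len 0.11 res 0.0008
3170 centre [ 0.4091 -0.3487] z 0.0424 yaw -4.37 len 0.1103 res 0.0007
3014 centre [ 0.5785 -0.364 ] z 0.0424 yaw -4.45 len 0.11 res 0.0008
```

```bash
python3 -m handwheel '[0.005,-0.009,-0.27,0,0,0,0,0,-0.27,0,0,0,0,0,-0.16,0,0,0,0,0,-0.055,0,0,0,0,0,0,0,0,0]' | tail -2
python3 -m handwheel '[0,0,0,0,0,0]' | tail -1;python3 st.py 0.4493 -0.173 0.041 -0.5
python3 -m handwheel '[0,0,0,0,0,0,0,0,0,0,0,0,0,0,0,0,0,0,0,0,0,0,0,0,0,0,0,0,0,0]' 0.3 70 |tail -2
python3 -m handwheel '[0,0,0,0,0,0,0,0,0.2,0,0,0,0,0,0.2,0,0,0,0,0,0.2,0,0,0,0,0,0.2,0,0,0]' |tail -3
python3 -m handwheel '[0,0,0.1,0,0,0,0,0,0,0,0,0,0,0,0,0,0,0]' |tail -3; python3 st.py  0.4516 -0.3505 0.16 -4.6
python3 - <<'E'
from h import *
s=ctrl.get_state()["eef_pos"]
for n in("scene","side"):
    p,d,W=cloud(n); cyl(W,s[0],s[1],s[2]-.012);cv2.imwrite(f"pics/{n}2.png",p)
E
```

```text
opening: 1.001
finger_force: 0.0
finger_force: 0.0
t 20.0 tcp [ 0.4513 -0.1756  0.0424] th -0.6 tilt [ 1.2e-03 -8.0e-04 -1.0e+00] F [-0.8 -0.2  1.2] open 1.0 ff 0.0
to go units [-0.013  0.017 -0.009] rot [0.001 0.001] rz 0.0011
opening: 0.667
finger_force: 74.3
contact_force: [0.8, -0.9, -4.2]
opening: 0.666
finger_force: 77.3
contact_force: [1.2, 0.3, -3.4]
opening: 0.666
finger_force: 77.6
t 21.08 tcp [ 0.4503 -0.1743  0.1775] th -0.54 tilt [ 0.0024 -0.0016 -1.    ] F [ 1.2  0.3 -3.4] open 0.666 ff 77.6
to go units [ 0.009 -1.174 -0.117] rot [0.001 0.002] rz -0.0451
1300 centre [ 0.4507 -0.1716] z 0.1607 yaw -0.37 len 0.1104 res 0.0012
1938 centre [ 0.4505 -0.178 ] z 0.1597 yaw -0.45 len 0.0975 res 0.001
```

View pics/side2.png

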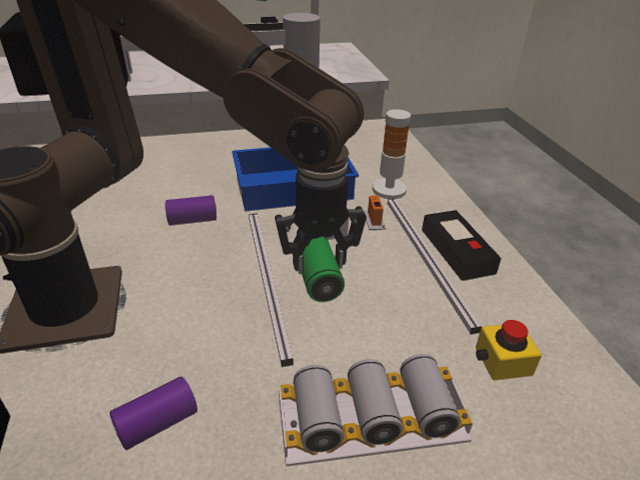

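```bash
for i in 1 2; do python3 -m handwheel '[0.001,-0.199,0,0,0,-0.0077,0.001,-0.199,0,0,0,-0.0077,0.001,-0.199,0,0,0,-0.0077]' | tail -2; done
python3 -m handwheel '[0,0,0,0,0,0,0,0,-0.15,0,0,0,0,0,-0.15,0,0,0,0,0,-0.1,0,0,0,0,0,0,0,0,0]'|tail -3
python3 -m handwheel '[0,0,0,0,0,0,0,0,0,0,0,0]'|tail -3;  python3 st.py 0.4516 -0.3532 0.1005 -4.6
python3 - <<'E'
from h import *
s=ctrl.get_state()["eef_pos"]
for n in("scene","side"): cyl(cloud(n)[2],s[0],s[1],s[2]-.0145)
E
```

```text
opening: 0.663
finger_force: 77.6
opening: 0.67
finger_force: 77.7
contact_force: [-0.9, 1.2, -4.0]
opening: 0.67
finger_force: 77.4
contact_force: [0.2, -0.0, -2.2]
opening: 0.668
finger_force: 77.4
t 22.27 tcp [ 0.451  -0.3532  0.1164] th -4.7 tilt [-2.e-04  3.e-04 -1.e+00] F [ 0.2 -0.  -2.2] open 0.668 ff 77.4
to go units [ 0.004 -0.    -0.106] rot [-0. -0.] rz 0.0011
1436 centre [ 0.4521 -0.3489] z 0.0997 yaw -4.32 len 0.1103 res 0.001
2646 centre [ 0.4513 -0.3672] z 0.1013 yaw -4.45 len 0.0786 res 0.0009
```

```bash
python3 -m handwheel '[0,-0.011,-0.05,0,0,-0.002,0,0,-0.04,0,0,0,0,0,0,0,0,0,0,0,0,0,0,0]' | tail -3
python3 -m handwheel '[0,0,-0.01,0,0,0,0,0,0,0,0,0,0,0,0,0,0,0]' | tail -3
python3 st.py 0.4516 -0.3547 0.1005 -4.6
python3 - <<'E'
from h import *
s=ctrl.get_state()["eef_pos"]
for n in("scene","side"): cyl(cloud(n)[2],s[0],s[1],s[2]-.0145)
E
```

```text
contact_force: [0.5, -0.3, -3.3]
opening: 0.661
finger_force: 77.4
contact_force: [-0.2, -0.5, -3.0]
opening: 0.664
finger_force: 77.4
t 22.95 tcp [ 0.451  -0.3551  0.1017] th -4.89 tilt [ 2.e-04 -2.e-04 -1.e+00] F [-0.2 -0.5 -3. ] open 0.664 ff 77.4
to go units [ 0.004  0.002 -0.008] rot [0. 0.] rz 0.0032
1407 centre [ 0.4522 -0.3507] z 0.0849 yaw -4.59 len 0.1102 res 0.0011
2577 centre [ 0.4507 -0.3691] z 0.0856 yaw -4.82 len 0.0778 res 0.0009
```

Close to contact; lower another ~1.5 mm in small steps.

```bash
for i in 1 2; do python3 -m handwheel '[0,0,-0.006,0,0,0,0,0,0,0,0,0,0,0,0,0,0,0]' | tail -3|head -1;done
python3 -m handwheel '[0,0,0,0,0,0,0,0,0,0,0,0,0,0,0,0,0,0,0,0,0,0,0,0]' 0.78 | tail -3
python3 -m handwheel '[0,0,0.03,0,0,0,0,0,0.1,0,0,0,0,0,0.2,0,0,0,0,0,0.2,0,0,0,0,0,0,0,0,0]' | tail -3
python3 st.py
python3 - <<'E'
from h import *
for n in("scene","side"):
    p,d,W=cloud(n);cyl(W,.4516,-.352,.085);cyl(W,.41,-.348,.043,zmin=.045);cyl(W,.494,-.354,.043,zmin=.045);cyl(W,.579,-.363,.043);cv2.imwrite(f"pics/{n}3.png",p)
    np.savez(n+"3.npz",p=p,W=W)
E
```

```text
contact_force: [-3.4, 0.9, 3.1]
contact_force: [-4.1, 3.5, 7.3]
contact_force: [0.3, -0.4, -0.8]
opening: 0.78
finger_force: 0.0
contact_force: [0.5, -0.6, 1.5]
opening: 0.781
finger_force: 0.0
t 24.3 tcp [ 0.4536 -0.3579  0.1868] th -4.88 tilt [ 0.0086 -0.0096 -0.9999] F [ 0.5 -0.6  1.5] open 0.781 ff 0.0
1828 centre [ 0.4515 -0.351 ] z 0.084 yaw -4.66 len 0.1098 res 0.0011
149 centre [ 0.4102 -0.3453] z 0.0419 yaw -4.82 len 0.1099 res 0.0005
1845 centre [ 0.4937 -0.3541] z 0.0421 yaw -4.54 len 0.1094 res 0.0011
2123 centre [ 0.5785 -0.3617] z 0.0419 yaw -4.5 len 0.1097 res 0.001
3176 centre [ 0.4513 -0.3535] z 0.0847 yaw -4.7 len 0.109 res 0.0007
2654 centre [ 0.4094 -0.3492] z 0.0425 yaw -3.38 len 0.1106 res 0.0009
1809 centre [ 0.4937 -0.3564] z 0.0423 yaw -5.77 len 0.11 res 0.001
3018 centre [ 0.5784 -0.3639] z 0.0423 yaw -4.34 len 0.1101 res 0.0008
```

View pics/scene3.png

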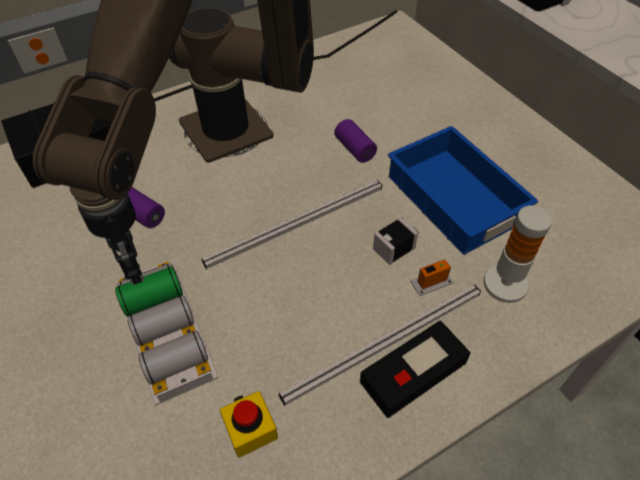

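The green roller is saddled at px (150,290), with two steel rollers visible at (161,320) and (173,357). The motor (396,241) and sensor (433,276) look unmoved. Next I measure the fittings.

```bash
cat > fit.py <<'E'
from h import *
import sys
def fit(Ws,x,y,r,z0,z1):
    for n,W in Ws:
        Q=W.reshape(-1,3);Q=Q[np.isfinite(Q).all(1)]
        q=Q[(np.hypot(Q[:,0]-x,Q[:,1]-y)<r)&(Q[:,2]>z0)&(Q[:,2]<z1)]
        if len(q)<20: print(n,len(q));continue
        k=cv2.minAreaRect((q[:,:2]*1000).astype(np.float32));print(n,len(q),np.round(k[0],1),np.round(k[1],1),round(k[2],1),"ztop",np.percentile(q[:,2],95).round(4))
E
python3 - <<'E'
from fit import *
Ws=[(n,np.load(n+"3.npz")["W"]) for n in("scene","side")]
print("motor top");fit(Ws,.559,.142,.07,.051,.07)
print("motor all");fit(Ws,.559,.142,.07,.02,.07)
print("sensor top");fit(Ws,.67,.158,.06,.045,.07)
print("sensor body");fit(Ws,.67,.158,.06,.02,.07)
print("sensor plate");fit(Ws,.67,.158,.06,.002,.012)
print("bin rim");fit(Ws,.51,.352,.22,.068,.085)
E
```

```text
motor top
scene 728 [559.  144.2] [57.9 78.1] 7.7 ztop 0.0579
side 0
motor all
scene 1148 [557.8 154.2] [ 59.6 100.2] 5.0 ztop 0.0572
side 0
sensor top
scene 326 [670.2 159.9] [61.3 26.7] 82.1 ztop 0.055
side 0
sensor body
scene 543 [670.5 161.1] [63.9 27. ] 82.1 ztop 0.0542
side 0
sensor plate
scene 253 [670.3 159.4] [110.4  87.4] 32.3 ztop 0.0112
side 16
bin rim
scene 1879 [510.1 352.2] [297.5 198.6] 0.5 ztop 0.0752
side 331 [380.8 349.9] [ 64.7 203.8] 9.9 ztop 0.0752
```

```bash
for i in 1 2; do python3 -m handwheel '[0.051,0.239,0,0,0,0.009,0.051,0.239,0,0,0,0.009,0.051,0.239,0,0,0,0.009,0.051,0.239,0,0,0,0.009,0.051,0.239,0,0,0,0.009]' 1|tail -1; done
python3 -m handwheel '[0.051,0.239,0,0,0,0.009,0.051,0.239,0,0,0,0.009,0.051,0.239,0,0,0,0.009,0.051,0.239,0,0,0,0.009,0,0,0,0,0,0]'|tail -1
python3 -m handwheel '[0,0,0,0,0,0,0,0,0,0,0,0]'|tail -3; python3 st.py .559 .144 .030 6.5
python3 - <<'E'
from fit import *
Ws=[]
for n in("scene","side","wrist"):
    p,d,W=cloud(n);Ws.append((n,W));cv2.imwrite(f"pics/{n}4.png",p)
fit(Ws,.559,.144,.06,.051,.07);fit(Ws,.67,.16,.06,.045,.07)
E
```

```text
finger_force: 0.0
finger_force: 0.0
finger_force: 0.0
contact_force: [-0.6, 0.8, 0.5]
opening: 0.999
finger_force: 0.0
t 25.82 tcp [0.5571 0.1467 0.1776] th 6.48 tilt [-2.9e-03 -7.0e-04 -1.0e+00] F [-0.6  0.8  0.5] open 0.999 ff 0.0
to go units [ 0.013 -0.018 -0.984] rot [ 0.    -0.002] rz 0.0002
scene 738 [558.6 144.7] [57.2 79.6] 6.5 ztop 0.0573
side 477 [557.2 143.9] [56.9 81.9] 7.5 ztop 0.0575
wrist 7883 [557.1 147. ] [57.1 76.7] 6.2 ztop 0.058
scene 327 [670.2 159.5] [61.1 26.6] 83.3 ztop 0.0543
side 168 [669.7 158.7] [61.  24.6] 83.3 ztop 0.0548
wrist 2989 [669.1 162.9] [61.7 24.5] 82.7 ztop 0.0553
```

View pics/side4.png

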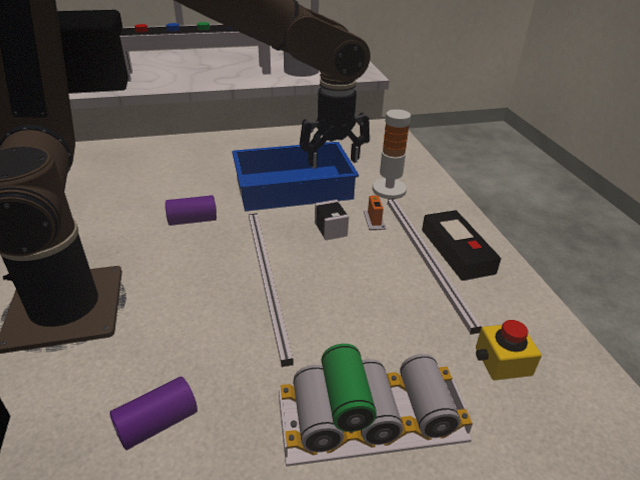

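```bash
python3 -m handwheel '[0.003,-0.005,-0.27,0,0,0,0.003,-0.005,-0.27,0,0,0,0,0,-0.25,0,0,0,0,0,-0.12,0,0,0,0,0,0,0,0,0]' | tail -2
python3 -m handwheel '[0,0,0,0,0,0,0,0,0,0,0,0]' | tail -1;python3 st.py .558 .145 .032 6.4
```

```text
opening: 0.998
finger_force: 0.0
finger_force: 0.0
t 26.55 tcp [0.5605 0.1449 0.0446] th 6.39 tilt [ 3.2e-03  2.0e-04 -1.0e+00] F [ 0.7 -0.  -0.3] open 1.0 ff 0.0
to go units [-0.016  0.001 -0.084] rot [-0.     0.002] rz 0.0001
```

```bash
python3 -m handwheel '[-0.008,0,-0.08,0,0,0,0,0,0,0,0,0,0,0,0,0,0,0]' | tail -1;python3 st.py .558 .145 .032 6.4
python3 -m handwheel '[0,0,0,0,0,0,0,0,0,0,0,0,0,0,0,0,0,0,0,0,0,0,0,0,0,0,0,0,0,0]' 0.3 80 |tail -2
python3 -m handwheel '[0,0,0,0,0,0,0,0,0.22,0,0,0,0,0,0.22,0,0,0,0,0,0.22,0,0,0,0,0,0.22,0,0,0]' |tail -3
python3 -m handwheel '[0,0,0.04,0,0,0,0,0,0,0,0,0,0,0,0,0,0,0]' |tail -3; python3 st.py  0.44 0.342 0.17 0
```

```text
finger_force: 0.0
t 26.8 tcp [0.5577 0.1454 0.0311] th 6.45 tilt [ 4.e-04  0.e+00 -1.e+00] F [-0.5 -0.  -1. ] open 0.998 ff 0.0
to go units [ 0.002 -0.003  0.006] rot [-0.  0.] rz -0.0006
opening: 0.655
finger_force: 87.0
contact_force: [0.3, 0.0, -5.7]
opening: 0.658
finger_force: 88.3
contact_force: [-0.2, 0.4, -6.2]
opening: 0.66
finger_force: 88.9
t 27.88 tcp [0.5562 0.1453 0.166 ] th 6.45 tilt [-3.9e-03 -4.0e-04 -1.0e+00] F [-0.2  0.4 -6.2] open 0.66 ff 88.9
to go units [-0.774  1.312  0.027] rot [ 0.    -0.003] rz -0.0717
```

```bash
python3 -m handwheel '[-0.111,0.187,0,0,0,-0.0102,-0.111,0.187,0,0,0,-0.0102,-0.111,0.187,0,0,0,-0.0102,-0.111,0.187,0,0,0,-0.0102,-0.111,0.187,0,0,0,-0.0102]' |tail -1
python3 -m handwheel '[-0.111,0.187,0,0,0,-0.0102,-0.111,0.187,0,0,0,-0.0102,0,0,0,0,0,0,0,0,0,0,0,0]' |tail -3; python3 st.py  0.44 0.342 0.038 0
python3 - <<'E'
from fit import *
Ws=[(n,cloud(n)[2]) for n in("scene",)];cyl
for z in(.12,.14): fit(Ws,.44,.345,.075,z,z+.02)
fit(Ws,.67,.16,.06,.045,.07)
E
```

```text
finger_force: 88.5
contact_force: [1.4, -1.0, -4.8]
opening: 0.66
finger_force: 88.6
t 28.63 tcp [0.4381 0.3419 0.1643] th 0.23 tilt [-0.0065 -0.0038 -1.    ] F [ 1.4 -1.  -4.8] open 0.66 ff 88.6
to go units [ 0.013  0.001 -0.842] rot [ 0.002 -0.004] rz -0.0026
scene 93 [457.4 330. ] [93.1 47.3] 56.5 ztop 0.1395
scene 255 [457.  327.1] [91.8 47.5] 52.7 ztop 0.159
scene 323 [670.2 159.9] [59.8 26.8] 84.5 ztop 0.0546
```

```bash
python3 -m handwheel '[0,0,-0.25,0,0,0,0,0,-0.25,0,0,0,0,0,-0.2,0,0,0,0,0,-0.06,0,0,0,0,0,0,0,0,0]' |tail -3
python3 -m handwheel '[0,0,0,0,0,0,0,0,0,0,0,0]' |tail -3; python3 st.py  0.44 0.342 0.037 0
python3 -m handwheel '[0,0,-0.025,0,0,0,0,0,-0.015,0,0,0,0,0,0,0,0,0,0,0,0,0,0,0]' |tail -3; python3 st.py  0.44 0.342 0.037 0
```

```text
contact_force: [-0.6, -0.8, -5.9]
opening: 0.656
finger_force: 88.2
contact_force: [0.5, 0.4, -4.4]
opening: 0.656
finger_force: 88.2
t 29.27 tcp [0.4433 0.3422 0.0569] th -0.02 tilt [ 0.0039  0.0019 -1.    ] F [ 0.5  0.4 -4.4] open 0.656 ff 88.2
to go units [-0.022 -0.001 -0.133] rot [-0.001  0.002] rz 0.0002
contact_force: [-0.2, -0.4, -5.4]
opening: 0.654
finger_force: 88.3
t 29.6 tcp [0.4413 0.3419 0.0493] th 0.04 tilt [ 8.e-04  4.e-04 -1.e+00] F [-0.2 -0.4 -5.4] open 0.654 ff 88.3
to go units [-0.009  0.    -0.082] rot [-0.  0.] rz -0.0004
```

```bash
python3 -m handwheel '[0,0,-0.04,0,0,0,0,0,-0.02,0,0,0,0,0,0,0,0,0,0,0,0,0,0,0]' |tail -3|head -1; for i in 1 2 ; do python3 -m handwheel '[0,0,-0.01,0,0,0,0,0,0,0,0,0,0,0,0,0,0,0]' |tail -3|head -1;done; python3 st.py  0.44 0.342 0.037 0
```

```text
contact_force: [-0.5, -0.2, -4.9]
contact_force: [0.8, -0.9, -5.2]
contact_force: [0.7, -0.5, -5.6]
t 30.43 tcp [0.4411 0.3417 0.0367] th 0.03 tilt [-1.e-04 -1.e-04 -1.e+00] F [ 0.7 -0.5 -5.6] open 0.656 ff 88.4
to go units [-0.007  0.002  0.002] rot [ 0. -0.] rz -0.0003
```

```bash
for i in 1 2 ; do python3 -m handwheel '[0,0,-0.007,0,0,0,0,0,0,0,0,0,0,0,0,0,0,0]' |tail -3|head -1;done
python3 -m handwheel '[0,0,0,0,0,0,0,0,0,0,0,0,0,0,0,0,0,0,0,0,0,0,0,0]' 0.95 | tail -3
python3 -m handwheel '[0,0,0.1,0,0,0,0,0,0.25,0,0,0,0,0,0.25,0,0,0,0,0,0.25,0,0,0,0,0,0.05,0,0,0]' | tail -3
python3 -m handwheel '[0,0,0,0,0,0,0,0,0,0,0,0]' | tail -3
python3 st.py .6697 .1605 .032 -7
python3 - <<'E'
from fit import *
Ws=[]
for n in("scene","side","wrist"):
    p,d,W=cloud(n);Ws.append((n,W));cv2.imwrite(f"pics/{n}5.png",p)
fit(Ws,.44,.345,.075,.05,.07);fit(Ws,.67,.16,.06,.045,.07)
E
```

```text
contact_force: [-2.7, -2.3, 3.0]
contact_force: [-5.9, -4.8, 10.6]
contact_force: [3.9, 0.5, 1.0]
opening: 0.954
finger_force: 2.0
contact_force: [1.9, 1.3, 0.9]
opening: 0.952
finger_force: 0.0
contact_force: [-0.5, 0.6, -0.2]
opening: 0.949
finger_force: 0.0
t 31.85 tcp [0.4408 0.3417 0.1693] th 0.02 tilt [-4.e-04  1.e-04 -1.e+00] F [-0.5  0.6 -0.2] open 0.949 ff 0.0
to go units [ 1.526 -1.208 -0.915] rot [-0. -0.] rz -0.0781
scene 786 [420.4 341.3] [ 80.9 106.9] 87.8 ztop 0.065
side 383 [442.9 326.3] [110.6  56.8] 89.2 ztop 0.0624
wrist 9979 [422.  343.5] [97.2 77.5] 0.3 ztop 0.0634
scene 322 [670.7 159.7] [60.7 25.6] 84.6 ztop 0.055
side 174 [669.9 158.5] [64.6 24.4] 81.6 ztop 0.0546
wrist 0
```

View pics/scene5.png

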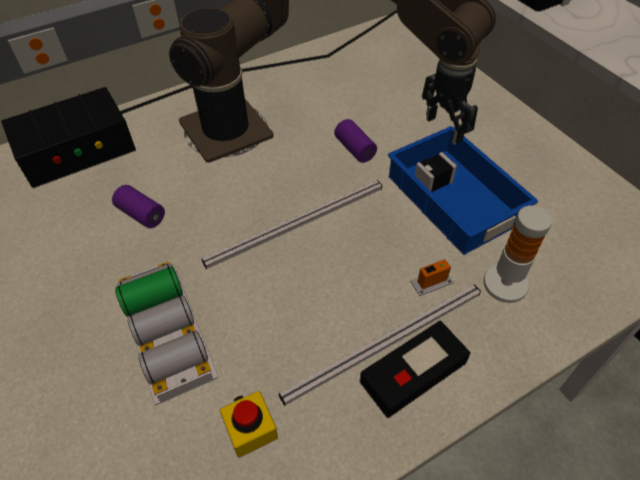

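```bash
python3 -m handwheel '[0.191,-0.151,0,0,0,-0.0098,0.191,-0.151,0,0,0,-0.0098,0.191,-0.151,0,0,0,-0.0098,0.191,-0.151,0,0,0,-0.0098]' 0.55|tail -1
python3 -m handwheel '[0.191,-0.151,0,0,0,-0.0098,0.191,-0.151,0,0,0,-0.0098,0.191,-0.151,0,0,0,-0.0098,0.191,-0.151,0,0,0,-0.0098,0,0,0,0,0,0]'|tail -1
python3 -m handwheel '[0,0,0,0,0,0,0,0,0,0,0,0]' | tail -3
python3 st.py .6697 .1605 .042 -7
python3 - <<'E'
from fit import *
Ws=[(n,cloud(n)[2]) for n in("scene","side","wrist")]
fit(Ws,.67,.16,.06,.045,.07)
W=np.load("scene0.npz")["W"].reshape(-1,3);q=W[(abs(W[:,1]-.1)<.02)&(W[:,2]>.008)&(W[:,2]<.02)&(W[:,0]>.69)&(W[:,0]<.77)];print("rail x",np.percentile(q[:,0],[2,98]))
E
```

```text
finger_force: 0.0
finger_force: 0.0
contact_force: [0.3, 0.5, -0.2]
opening: 0.548
finger_force: 0.0
t 32.92 tcp [0.6691 0.1605 0.1671] th -7.05 tilt [-4.4e-03  1.0e-04 -1.0e+00] F [ 0.3  0.5 -0.2] open 0.548 ff 0.0
to go units [ 0.004 -0.    -0.834] rot [-0.    -0.003] rz 0.0006
scene 329 [670.5 159.7] [60.8 26.3] 83.1 ztop 0.0546
side 171 [669.7 157.9] [61.9 23.8] 81.8 ztop 0.0547
wrist 2878 [669.9 163.1] [61.2 24.1] 82.6 ztop 0.0553
rail x [0.72601849 0.74672607]
```

```bash
python3 -m handwheel '[0.003,0,-0.25,0,0,0,0,0,-0.25,0,0,0,0,0,-0.2,0,0,0,0,0,-0.12,0,0,0,0,0,0,0,0,0]' | tail -3
python3 -m handwheel '[0,0,0,0,0,0,0,0,0,0,0,0]' | tail -1;python3 st.py .67 .1605 .042 -7
python3 -m handwheel '[0,0,0,0,0,0,0,0,0,0,0,0,0,0,0,0,0,0,0,0,0,0,0,0,0,0,0,0,0,0]' 0.05 60 |tail -2
python3 -m handwheel '[0,0,0,0,0,0,0,0,0.22,0,0,0,0,0,0.22,0,0,0,0,0,0.22,0,0,0,0,0,0.22,0,0,0]' |tail -3
python3 -m handwheel '[0,0,0,0,0,0,0,0,0,0,0,0,0,0,0,0,0,0]' |tail -3; python3 st.py  0.585 0.352 0.17 0
```

```text
contact_force: [-0.9, 0.6, -0.3]
opening: 0.551
finger_force: 0.0
finger_force: 0.0
t 33.65 tcp [0.6717 0.1613 0.0487] th -6.98 tilt [ 3.1e-03  3.0e-04 -1.0e+00] F [ 0.6 -0.1 -0.2] open 0.55 ff 0.0
to go units [-0.012 -0.006 -0.045] rot [-0.     0.002] rz -0.0003
opening: 0.269
finger_force: 62.0
contact_force: [0.4, 0.1, -2.5]
opening: 0.269
finger_force: 60.9
contact_force: [-0.3, -0.0, -1.9]
opening: 0.268
finger_force: 61.1
t 34.73 tcp [0.6698 0.1604 0.1771] th -7.04 tilt [-2.4e-03 -3.0e-04 -1.0e+00] F [-0.3 -0.  -1.9] open 0.268 ff 61.1
to go units [-0.566  1.277 -0.047] rot [ 0.    -0.002] rz 0.0782
```

```bash
python3 -m handwheel '[-0.081,0.1825,0,0,0,0.0112,-0.081,0.1825,0,0,0,0.0112,-0.081,0.1825,0,0,0,0.0112,-0.081,0.1825,0,0,0,0.0112,-0.081,0.1825,0,0,0,0.0112]' |tail -1
python3 -m handwheel '[-0.081,0.1825,0,0,0,0.0112,-0.081,0.1825,0,0,0,0.0112,0,0,0,0,0,0,0,0,0,0,0,0]' |tail -3
python3 -m handwheel '[0,0,-0.2,0,0,0,0,0,-0.2,0,0,0,0,0,-0.2,0,0,0,0,0,-0.1,0,0,0,0,0,0,0,0,0]' |tail -3
python3 -m handwheel '[0,0,0,0,0,0,0,0,0,0,0,0]' |tail -3;python3 st.py  0.585 0.352 0.053 0
python3 - <<'E'
from fit import *
p,d,W=cloud("scene");cv2.imwrite("pics/scene6.png",cv2.resize(p[80:330,300:600],(720,600)))
E
```

```text
finger_force: 61.1
contact_force: [0.2, -0.0, -2.1]
opening: 0.273
finger_force: 61.0
contact_force: [-0.4, -1.1, -1.7]
opening: 0.265
finger_force: 61.0
contact_force: [0.9, -0.4, -1.0]
opening: 0.265
finger_force: 61.0
t 36.07 tcp [0.5872 0.3522 0.0753] th -0.02 tilt [ 0.0025  0.001  -1.    ] F [ 0.9 -0.4 -1. ] open 0.265 ff 61.0
to go units [-0.015 -0.001 -0.149] rot [-0.001  0.002] rz 0.0002
```

View pics/scene6.png

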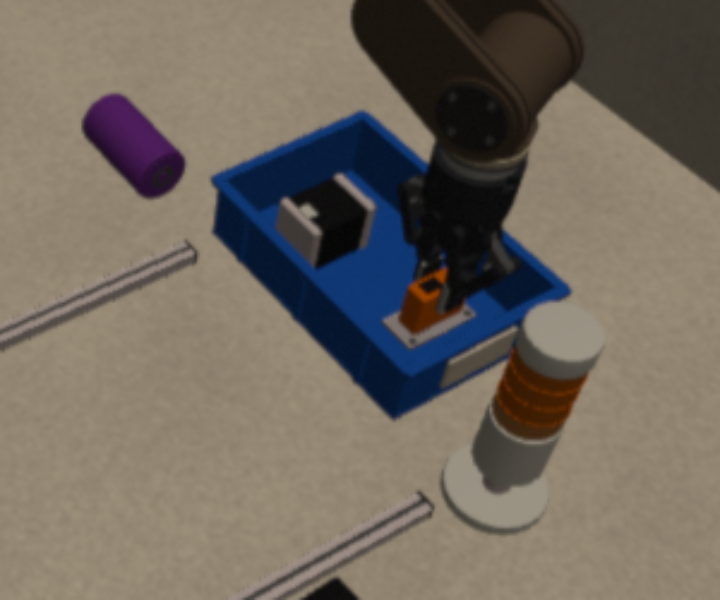

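The sensor hangs upright in the bin at crop px (432,300), well clear of the motor at (325,220). Next I lower it.

```bash
python3 -m handwheel '[0,0,-0.07,0,0,0,0,0,-0.05,0,0,0,0,0,0,0,0,0,0,0,0,0,0,0]' |tail -3|head -1; for i in 1 2 3; do python3 -m handwheel '[0,0,-0.009,0,0,0,0,0,0,0,0,0,0,0,0,0,0,0]' |tail -3|head -1;done; python3 st.py  0.585 0.352 0.053 0
```

```text
contact_force: [-0.3, 0.3, -1.3]
contact_force: [-0.6, -0.3, 0.0]
contact_force: [-3.1, -1.6, 6.2]
contact_force: [-6.1, -3.7, 11.1]
t 37.2 tcp [0.586  0.3523 0.0546] th 0.04 tilt [-7.e-04 -5.e-04 -1.e+00] F [-6.1 -3.7 11.1] open 0.268 ff 62.6
to go units [-0.006 -0.002 -0.011] rot [ 0. -0.] rz -0.0005
```

```bash
python3 -m handwheel '[0,0,0.01,0,0,0,0,0,0,0,0,0,0,0,0,0,0,0,0,0,0,0,0,0]' 0.55 | tail -3
python3 -m handwheel '[0,0,0.1,0,0,0,0,0,0.25,0,0,0,0,0,0.25,0,0,0,0,0,0.25,0,0,0,0,0,0.25,0,0,0]' | tail -3
python3 -m handwheel '[-0.1,0.05,0,0,0,0,-0.1,0.05,0,0,0,0,0,0,0,0,0,0,0,0,0,0,0,0]' | tail -3
python3 - <<'E'
from fit import *
Ws=[]
for n in("scene","side"):
    p,d,W=cloud(n);Ws.append((n,W));cv2.imwrite(f"pics/{n}7.png",p)
    cyl(W,.4516,-.352,.085);cyl(W,.579,-.363,.043);cyl(W,.494,-.354,.043,zmin=.045)
fit(Ws,.585,.352,.05,.045,.08);fit(Ws,.753,.285,.06,.1,.25);fit(Ws,.813,.005,.12,.03,.06);fit(Ws,.746,-.298,.07,.03,.1)
E
```

```text
contact_force: [0.0, 0.0, 0.8]
opening: 0.55
finger_force: 0.0
contact_force: [1.7, 1.1, 0.6]
opening: 0.549
finger_force: 0.0
contact_force: [-0.0, 1.0, -0.5]
opening: 0.552
finger_force: 0.0
1890 centre [ 0.4514 -0.3509] z 0.0841 yaw -4.57 len 0.1098 res 0.001
2128 centre [ 0.5786 -0.3617] z 0.0419 yaw -4.44 len 0.1096 res 0.001
1852 centre [ 0.4936 -0.354 ] z 0.0421 yaw -4.87 len 0.1093 res 0.0012
3223 centre [ 0.4513 -0.3533] z 0.0847 yaw -4.6 len 0.1097 res 0.0007
3015 centre [ 0.5784 -0.364 ] z 0.0423 yaw -4.38 len 0.1103 res 0.0008
1822 centre [ 0.4937 -0.3562] z 0.0423 yaw -5.92 len 0.1101 res 0.0009
scene 288 [587.5 351.7] [26.  62.8] 1.9 ztop 0.0595
side 149 [586.3 348.2] [63.4 23.7] 88.9 ztop 0.0598
scene 1982 [754.5 285.1] [58.5 60. ] 61.0 ztop 0.2132
side 1198 [753. 282.] [59.1 58.6] 83.7 ztop 0.2131
scene 4850 [813.7   6.4] [ 86.3 190.7] 3.2 ztop 0.0471
side 2382 [812.9   5.6] [ 87.7 193.3] 2.7 ztop 0.0468
scene 2202 [ 745.9 -297.7] [75.  90.9] 85.5 ztop 0.0834
side 2206 [ 744.7 -298.7] [76.9 88.8] 85.9 ztop 0.0832
```

View pics/scene7.png

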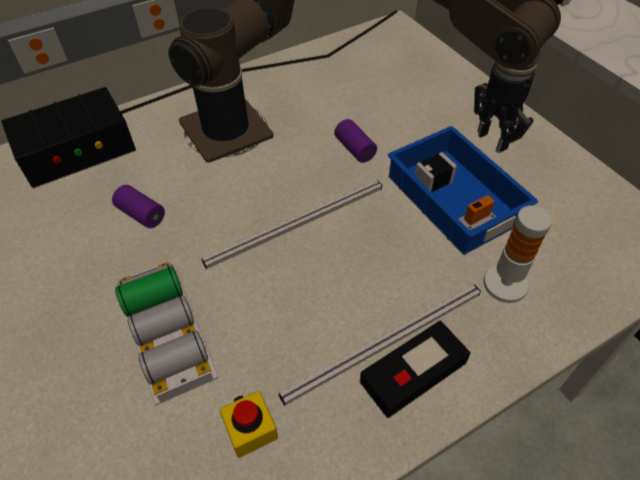

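The motor (435,170) and sensor (480,212) stand on the bin floor. The stack is intact and the lamp, power supply and emergency-stop box have not moved. The gripper is clear.

```bash
python3 -c "
from plant import ctrl
print(ctrl.sign_off())"
```

```text
the job is handed in; nothing more can be done
None
```

Job handed in: the three steel rollers lie in the cradle grooves with the one green roller saddled between the first two, and the motor and sensor stand on the bin's floor (there was no bearing).

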